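# Shut the cap chute: fold its tab over and tuck the edge under the lip

## Robot

A 6-joint arm with a two-finger parallel gripper is mounted at the origin on the work surface. World frame = base frame: x ahead of the robot, y to its left, z up, the work surface at z = 0. Lengths are in m, angles in degrees, forces in N, time in s.
With the tool pointing down it reaches from about 0.35 to 0.875 m from the base axis. Payload 4.2 kg.
Tool frame: the origin (TCP) lies at the very end of the fingers, on their centre line; the grasp point (between the pads) lies 19 mm behind it (r.grip_point_offset is the distance from the TCP to the grasp point, in m); z points along the fingers, y is the line along which they close (so a half turn about z gives the same grasp; the last joint's range is limited). The gripper opens to 87 mm and grips with 3 to 60 N. Pads are 19 mm wide; open, the fingers measure 117 mm over their backs; the gripper's body (75 mm by 190 mm) begins 51 mm behind the grasp point.
Start: joints at [-53.079, 22.042, 0.453, 0, -68.411, -14.817], TCP at [0.235, -0.579, 0.223] pointing down, gripper open.
Joint ranges: [-179.83, 179.83], [-69.29, 118.12], [-61.27, 80.66], [-181.25, 117.63], [-171.15, -9.14], [-177.46, 177.46]. Speed limits (degrees/s): [159.86, 159.86, 180, 180, 180, 180].

## Interface

Orientations are given as a 3x3 rotation matrix whose columns are the frame's x, y, z axes.
In Python, from station import r gives the robot as it stands.
- The arm moves only by the tool move_arm, never from a script. Its argument "series" is a list of rows, each a list of 3 entries, a list of its own where there are three numbers: the turn, a rotation vector about the tool's x, y, z as a fraction of full scale, then the shift along the tool's x, y, z as a fraction of full scale, then the opening, from 0 (shut) to 1 (fully open). A call has 1 to 12 rows; each row shifts and turns the commanded pose from where the row before left it, along the tool's axes as they then stand; what a row does not reach is not made up. Full scale, the value 1, is 0.5 m for a shift and 0.1 rad for a turn. A row lasts 1/10 s, in which the tool goes at most 50 mm and 8.59 degrees, less where a joint would pass 70% of its speed; a pose out of reach is approached as far as the arm can. A call with a number of a shift or a turn outside -1 to 1 is refused whole. A call with a gripper value outside its range is refused whole. The fingers move at their own pace and stop on an object; the grip force is fixed at half the most. Time passes only in rows, so rows that do not move let the fingers close. It gives the time, the measured TCP pose, the force, the opening and the grip force at its end, in the units of the state.
- r.sense(): the state, without advancing time (a new reading comes with each control period).
- r.capture(name): name is "scene" or "side" or "wrist"; returns a dict with "img" (480x640x3 uint8, red, green, blue), "fx", "fy", "cx", "cy" (pixels), "k1" (the pictures are not rectified: a ray, as slopes to the right and down, at radius r is drawn at 1 + k1 r^2 times it, then the intrinsics apply), "origin" and "orientation" of the camera in the world. Camera axes: x right, y up, looking along -z (the intrinsics and any distortion apply to the point x, -y, -z); pixel columns grow to the right and rows downward; lengths in m; the calibration is good to about 2 mm. A picture is of the moment at which its call begins. There is no depth.
- r.finish_job(): hands the job in; it is judged then, once.
Trained networks look in the newest picture that a camera, given by its name, has taken for a name from the list of things; names that differ only in an ending like _2 or _b are one class to them, and where a whole thing is asked for, a point or a joint stands for the part that bears it (a point fixed in the world has none). Each returns a list of dicts, best first, with "score" (0 to 1); they miss things now and then, are a little off and sometimes report something else, mostly with a low value. They report only what shows in the picture. A call takes as long as a camera call.
- r.cut_out(target, camera): "pixels" (480x640 bool, what is visible of it) and "centre" ([column, row] in pixels, amid what is visible of it).
- r.pinpoint(target, camera): "centre" ([column, row] in pixels: a listed point, or the origin of a listed thing).
The state is a dict: "time_s": time; "joints": joint angles; "joint_velocities": joint speeds; "effort": joint torques, N m; "tcp_pos": TCP position; "ee_rot": TCP orientation; "wrist_force": force on the tool from outside, world axes, zero at the start; "moment": the same for the moment, N m; "gripper_width": opening from 0.0 (shut) to 1.0 (fully open); "gripper_force": force on a finger pad.
Only numpy, scipy, OpenCV 4.12 (cv2) and the standard library are available. Lean on these libraries where they do the work, as an engineer would, in place of code of your own. Each camera call takes 0.05 s, during which the arm holds its last target. There are 200 camera calls.

## Task

Shut the bottle-cap chute for the game: push the standing sheet-metal tab over until it lies flat across the chute's mouth, then, pressing it down, push it along by its raised rib until its front edge is fully home beneath the retaining lip, and let go. Use only the fingertips, pushing and pressing, and leave the figurine, the cup and the two dice where they stand.

Things in the scene. Friction and masses are not known exactly. Their poses are not given: they have to be found in the camera images.
- chute: Galvanised steel chute fixed to the boards. Origin on the boards straight below the tab's hinge axis; x points along the chute from the hinge to the lip and on down the trough to the tin can, z up. The mouth is an open-topped box 142 mm long (x 0 to 142) and 96 mm wide, side walls 48 mm high. Yaw up to 0.5 rad either way.
- hinge_axis (a point): Middle of the tab's hinge axis (level, along the chute's y), 52 mm above the boards, at the near end of the mouth. Knuckles of 10 mm diameter.
- lip (a point): Middle of the front underside edge of the fixed retaining lip, 121 mm from the hinge, 59 mm above the boards. The lip: a strip 68 mm wide, 3 mm thick, from x = 121 to the end wall at 142 mm, front flared up towards the hinge (to x = 114, 16 mm above the hinge axis). Gap between flat tab's top and lip: 5.5 mm. Tab and lip collide: the edge goes under only while the tab is held nearly flat.
- flap (a joint): Fold angle of the tab, rad: 0 = flat over the mouth, pointing to the lip (stops there); 1.57 = upright; stops at 1.65. Starts between 1.2 and 1.6. A light spring and friction keep it standing; let go flat and untucked it rises again to roughly 0.7 rad. Holding it down takes about 2 N at 65 mm from the hinge.
- tab (a joint): How far the tab is pushed along its own plane away from the hinge (its slots run on two rivets), m: 0 = drawn back (start), 0.022 = fully home, the edge then 13 mm under the lip. Friction about 1.5 N, no return spring; it stays where it is left, but fingers still pressing on it drag it back if they retreat.
- tab_edge (a point): Middle of the tab's free front edge, half-way through its 3 mm thickness. The tab is a steel plate 84 mm wide, from 6 to 112 mm from the hinge axis when drawn back, mid-plane through that axis. x along the tab away from the hinge, z out of its upper face (the face with the rib, which looks away from the mouth when it stands).
- rib (a point): Middle of the top of the raised rib on the tab's upper face, 8 mm above that face (9.5 mm above the mid-plane); the rib runs across the tab, 64 mm long and 8 mm thick, its centre 82 mm from the hinge axis when the tab is drawn back. Push its hinge-side face towards the lip. Same axes as tab_edge.
- saint: Pink-glazed ceramic saint figurine, foot 54 mm across, 111 mm tall, 0.2 kg; origin under its foot. Stands beside the chute; leave alone.
- cup: Chunky orange plastic cup, rim 80 mm across, 95 mm tall; origin under its foot. Stands beside the chute; leave alone.
- die1: Ivory plastic die, 18 mm; origin under its centre. Leave alone.
- die2: Second ivory plastic die, 18 mm; origin under its centre. Leave alone.

How it is judged (in metres and radians):
On the way, in this order (a step that is already met when the one before it is completed fails the run):
1. the tab is folded down nearly flat, its edge still short of the lip (value of joint flap below 0.2 rad and value of joint tab below 0.01 m).
2. the tab lies flat with its edge pushed beneath the lip (value of joint flap below 0.065 rad and value of joint tab above 0.017 m), for 0.2 s.
At the end, for the whole second after the job is handed in: The tab lies flat over the mouth (fold angle below 0.065 rad) with its front edge held beneath the lip, pushed along at least 17 of its 22 mm, and stays so when let go; figurine, cup and dice are within 15 mm of where they stood, figurine and cup upright (all of step 2 and z of tab_edge in the frame of lip below 0 m and distance of each of saint, cup, die1, die2 from where it was at the start of the episode below 0.015 m and angle between each of saint, cup's own z axis and vertical below 0.15 rad); the robot touches nothing.
It fails at once if the figurine, the cup or a die is shoved, knocked over, lifted or carried (distance of any of saint, cup, die1, die2 from where it was at the start of the episode above 0.02 m or angle between any of saint, cup's own z axis and vertical above 0.4 rad).
It also fails if it takes over 40 s, if anything falls off the work surface, if the arm or the gripper's body presses on something with over 40 N, if the wrist force passes 120 N, or if a joint passes its speed limit or range.

## Working session

There is one attempt and no reset: what is moved stays moved. The work goes in short steps, Python scripts to look and compute and a tool call to move; the robot and the scene stay as the last step left them, time stands still between calls to the robot, and variables do not carry over. Pictures are saved under pics/ and viewed, at most 10 in all, crops included, and the job is handed in when it is done.

Besides the shell and the picture viewer there is one more tool, called after "Call:" by a JSON object that holds its "api" and its "payload", one argument or row to a line. move_arm: Moves the arm, as the interface text tells. Its arguments: {"type":"object","properties":{"series":{"type":"array"}},"required":["series"]}

```bash
mkdir -p pics; cat > h.py <<'E'
import numpy as np, cv2
from station import r
def ray(c,px):
    K=np.array([[c['fx'],0,c['cx']],[0,c['fy'],c['cy']],[0,0,1.]])
    u=cv2.undistortPoints(np.array([[px]],float),K,np.array([c['k1'],0,0,0.]))[0,0]
    d=np.array(c['orientation'])@np.array([u[0],-u[1],-1.]); return np.array(c['origin']),d/np.linalg.norm(d)
def proj(c,P):
    q=(np.asarray(P)-c['origin'])@np.array(c['orientation']); a,b=q[0]/-q[2],-q[1]/-q[2]; s=1+c['k1']*(a*a+b*b)
    return np.array([c['cx']+c['fx']*a*s,c['cy']+c['fy']*b*s])
def tri(rs):
    A=0;B=0
    for o,d in rs:
        M=np.eye(3)-np.outer(d,d); A=A+M; B=B+M@o
    p=np.linalg.solve(A,B); return p,[np.linalg.norm((np.eye(3)-np.outer(d,d))@(p-o)) for o,d in rs]
E
python3 - <<'E'
from h import *
np.set_printoptions(precision=4,suppress=True)
C={n:r.capture(n) for n in("scene","side","wrist")}
for n in("scene","side"): cv2.imwrite(f"pics/{n}0.png",C[n]['img'][:,:,::-1])
for t in("chute","hinge_axis","lip","tab_edge","rib","saint","cup","die1","die2"):
    rs=[];o=[]
    for n in C:
        q=r.pinpoint(t,n)
        o.append((n,[(np.round(x['centre'],1).tolist(),round(x['score'],2)) for x in q[:2]]))
        if q and q[0]['score']>.4 and n!='wrist': rs.append(ray(C[n],q[0]['centre']))
    print(t,o)
    if len(rs)>1: print('   ',*tri(rs))
print(r.sense()['ee_rot'],C['scene']['origin'],C['side']['origin'])
E
```

```text
chute [('scene', [([254.0, 215.0], 0.92), ([252.1, 193.6], 0.17)]), ('side', []), ('wrist', [])]
hinge_axis [('scene', [([245.8, 152.6], 0.7), ([251.7, 193.3], 0.61)]), ('side', [([320.0, 352.5], 0.57)]), ('wrist', [])]
    [ 0.5139 -0.1863  0.1319] [np.float64(0.009318012711698184), np.float64(0.009318012711698178)]
lip [('scene', [([217.1, 220.4], 0.6)]), ('side', [([393.3, 320.3], 0.92), ([398.1, 460.2], 0.59)]), ('wrist', [])]
    [ 0.6462 -0.1168  0.0624] [np.float64(0.0007632268821061957), np.float64(0.0007632268821061049)]
tab_edge [('scene', [([246.5, 154.9], 0.62)]), ('side', [([324.4, 295.2], 0.83), ([315.7, 319.8], 0.4)]), ('wrist', [])]
    [ 0.5398 -0.1338  0.1657] [np.float64(0.002084774760638942), np.float64(0.0020847747606389006)]
rib [('scene', [([253.5, 165.3], 0.73)]), ('side', []), ('wrist', [])]
saint [('scene', [([296.0, 255.2], 0.68)]), ('side', [([314.8, 282.6], 0.73), ([325.8, 299.5], 0.37)]), ('wrist', [])]
    [ 0.5568  0.0263 -0.0007] [np.float64(0.0035456856209604357), np.float64(0.003545685620960511)]
cup [('scene', [([187.6, 197.0], 0.74)]), ('side', [([397.6, 459.0], 0.63)]), ('wrist', [])]
    [ 0.6032 -0.2928  0.0082] [np.float64(0.002659217247234097), np.float64(0.002659217247234161)]
die1 [('scene', [([232.5, 195.5], 0.59), ([302.6, 223.0], 0.41)]), ('side', [([325.0, 429.6], 0.56), ([279.0, 314.7], 0.43)]), ('wrist', [])]
    [ 0.5196 -0.232  -0.0007] [np.float64(0.002038738572183998), np.float64(0.002038738572183986)]
die2 [('scene', [([232.5, 195.5], 0.59), ([302.6, 223.0], 0.41)]), ('side', [([325.0, 429.6], 0.56), ([279.0, 314.7], 0.43)]), ('wrist', [])]
    [ 0.5196 -0.232  -0.0007] [np.float64(0.002038738572183998), np.float64(0.002038738572183986)]
[[-0.9265 -0.3763 -0.    ]
 [-0.3763  0.9265  0.    ]
 [ 0.      0.     -1.    ]] [1.2112 0.7172 0.8519] [ 0.4639 -0.4898  0.6212]
```

```bash
python3 - <<'E'
from h import *
np.set_printoptions(precision=4,suppress=True)
C={n:r.capture(n) for n in("scene","side")}
a,b=[ray(C['scene'],p) for p in([251.7,193.3],[302.6,223.0])]
s1,s2=[ray(C['side'],p) for p in([320,352.5],[279,314.7])]
h,e=tri([a,s1]);print('hinge',h,e)
print('hinge z52 scene',a[0]+a[1]*(.052-a[0][2])/a[1][2],'side',s1[0]+s1[1]*(.052-s1[0][2])/s1[1][2])
c=ray(C['scene'],[254,215]);print('chute',c[0]-c[1]*c[0][2]/c[1][2])
print('die b',*tri([b,s2]))
E
```

```text
hinge [ 0.5297 -0.145   0.0555] [np.float64(0.0009857395822637784), np.float64(0.000985739582263693)]
hinge z52 scene [ 0.5257 -0.1485  0.052 ] side [ 0.5309 -0.1435  0.052 ]
chute [ 0.5322 -0.1387  0.    ]
die b [ 0.483  -0.0338  0.0069] [np.float64(0.0007682089604380754), np.float64(0.0007682089604381349)]
```

View pics/scene0.png

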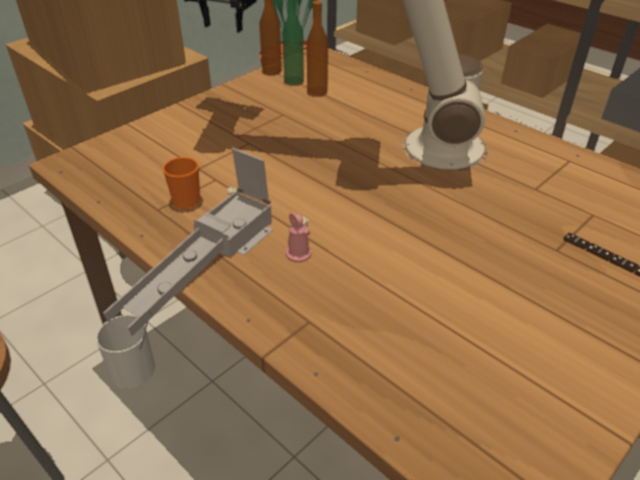

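View pics/side0.png

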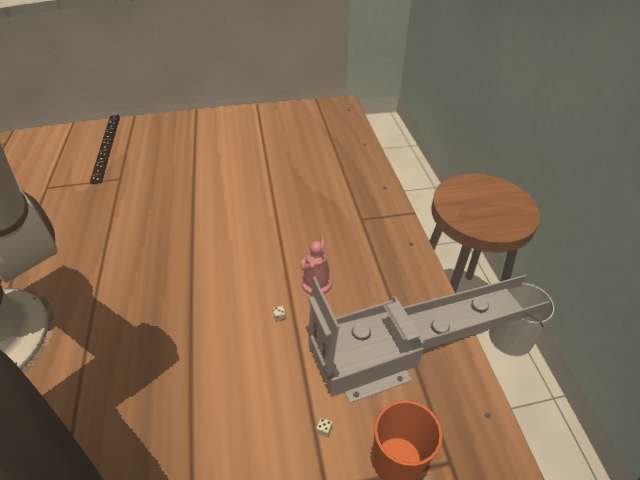

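The scene view shows the tab standing at about (250,175), the lip at (217,220), the cup at (185,185) and the saint at (298,240). The side view shows the tab at (322,330) and the dice at (279,314) and (325,428). The yaw comes out near 0.23 rad. I'll close the fingers and hover behind the tab.

Call:
{"api": "move_arm", "payload": {
  "series": [
    [[0,0,0],[0,0,-0.09],0],
    [[0,0,0],[-0.0775,0.06,0],0],
    [[0,0,0],[-0.0775,0.06,0],0],
    [[0,0,0],[-0.0775,0.06,0],0],
    [[0,0,0],[-0.0775,0.06,0],0],
    [[0,0,0],[-0.0775,0.06,0],0],
    [[0,0,0],[-0.0775,0.06,0],0],
    [[0,0,0],[-0.0775,0.06,0],0],
    [[0,0,0],[-0.0775,0.06,0],0],
    [[0,0,0],[-0.0775,0.06,0],0],
    [[0,0,0],[-0.0775,0.06,0],0],
    [[0,0,0.8],[0,0,0],0]
  ]
}}

```text
time_s: 2.8
tcp_pos: [0.4838, -0.1512, 0.2676]
ee_rot: [[-0.952, -0.305, 0.001], [-0.305, 0.952, 0.0], [-0.001, -0.0, -1.0]]
wrist_force: [0.3, 0.1, 0.0]
gripper_width: 0.027
gripper_force: 0.0
```

Call:
{"api": "move_arm", "payload": {
  "series": [
    [[0,0,0.75],[0,0,0],0],
    [[0,0,0],[0,0,0],0],
    [[0,0,0],[0,0,0],0]
  ]
}}

```text
time_s: 3.1
tcp_pos: [0.4813, -0.1553, 0.2676]
ee_rot: [[-0.973, -0.23, 0.0], [-0.23, 0.973, -0.0], [-0.0, -0.0, -1.0]]
wrist_force: [-0.1, 0.8, 0.6]
gripper_width: 0.005
gripper_force: 0.0
```

```bash
python3 - <<'E'
from h import *
np.set_printoptions(precision=4,suppress=True)
s=r.sense();print(s['tcp_pos'],s['ee_rot'],s['gripper_width'],s['wrist_force'])
C={n:r.capture(n) for n in("scene","side","wrist")}
cv2.imwrite("pics/w1.png",C['wrist']['img'][:,:,::-1])
for t in("hinge_axis","lip","tab_edge","rib","chute"):
    R={}
    for n in C:
        q=r.pinpoint(t,n)
        print(t,n,[(np.round(x['centre'],1).tolist(),round(x['score'],2)) for x in q[:2]])
        if q and q[0]['score']>.4: R[n]=ray(C[n],q[0]['centre'])
    if len(R)>1: print('   ',list(R),*tri(list(R.values())))
print(C['wrist']['origin'],C['wrist']['orientation'])
E
```

```text
[ 0.4813 -0.1553  0.2676] [[-0.9731 -0.2302  0.0001]
 [-0.2302  0.9731 -0.    ]
 [-0.0001 -0.     -1.    ]] 0.004661025133548343 [-0.0854  0.7747  0.5657]
hinge_axis scene [([252.0, 195.8], 0.63), ([247.9, 153.4], 0.47)]
hinge_axis side [([318.8, 349.6], 0.59)]
hinge_axis wrist [([327.0, 260.2], 0.81)]
    ['scene', 'side', 'wrist'] [ 0.5302 -0.1409  0.0524] [np.float64(0.001246533636321805), np.float64(0.0018248859944286072), np.float64(0.0015396829183529609)]
lip scene [([217.4, 218.9], 0.9)]
lip side [([393.2, 323.2], 0.86)]
lip wrist [([321.7, 375.5], 0.73)]
    ['scene', 'side', 'wrist'] [ 0.6439 -0.1207  0.0626] [np.float64(0.0005651437698941502), np.float64(0.0005901093809098801), np.float64(0.0005517702759501458)]
tab_edge scene [([245.2, 153.3], 0.64)]
tab_edge side [([324.4, 297.0], 0.64)]
tab_edge wrist [([328.1, 324.5], 0.72)]
    ['scene', 'side', 'wrist'] [ 0.5385 -0.1391  0.1671] [np.float64(0.0023013673079680073), np.float64(0.0025792870174494017), np.float64(0.0011326836416353633)]
rib scene [([255.1, 162.5], 0.86)]
rib side [([315.5, 320.7], 0.78)]
rib wrist []
    ['scene', 'side'] [ 0.5207 -0.1416  0.1317] [np.float64(0.004687871386901581), np.float64(0.004687871386901446)]
chute scene [([253.6, 213.3], 0.78)]
chute side [([318.1, 367.7], 0.87)]
chute wrist [([326.9, 246.2], 0.74)]
    ['scene', 'side', 'wrist'] [ 0.5299 -0.1409  0.0034] [np.float64(0.0012337897156386882), np.float64(0.0017223411581885467), np.float64(0.0010071179022345588)]
[ 0.4107 -0.1722  0.4288] [[-0.2276 -0.9382 -0.2608]
 [ 0.9738 -0.2195 -0.0603]
 [-0.0007 -0.2677  0.9635]]
```

View pics/w1.png

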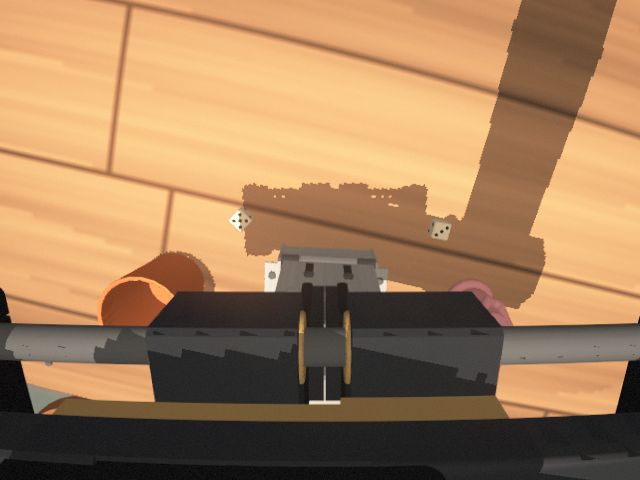

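The wrist view shows the chute's rear edge running from (283,247) to (374,250). That puts the chute yaw at about 0.20 rad, with the tab hidden behind the gripper. I'll align and descend behind the tab.

Call:
{"api": "move_arm", "payload": {
  "series": [
    [[0,0,0.33],[0,0,0],0],
    [[0,0,0],[-0.029,0.008,0],0],
    [[0,0,0],[0,0,0.077],0],
    [[0,0,0],[0,0,0.077],0],
    [[0,0,0],[0,0,0.077],0],
    [[0,0,0],[0,0,0.076],0],
    [[0,0,0],[0,0,0],0]
  ]
}}

```text
time_s: 4.7
tcp_pos: [0.4916, -0.1479, 0.1092]
ee_rot: [[-0.98, -0.196, -0.011], [-0.196, 0.981, 0.001], [0.011, 0.003, -1.0]]
wrist_force: [-0.6, -0.9, 0.0]
gripper_width: 0.008
gripper_force: 0.0
```

```bash
python3 - <<'E'
from h import *
s=r.sense();print(s['tcp_pos'],s['wrist_force'])
c=r.capture("side");cv2.imwrite("pics/s2.png",cv2.resize(c['img'][230:430,220:460,::-1],None,fx=3,fy=3,interpolation=2))
E
```

```text
[ 0.49156142 -0.1478789   0.10917529] [-0.63394412 -0.93112502  0.0447435 ]
```

View pics/s2.png

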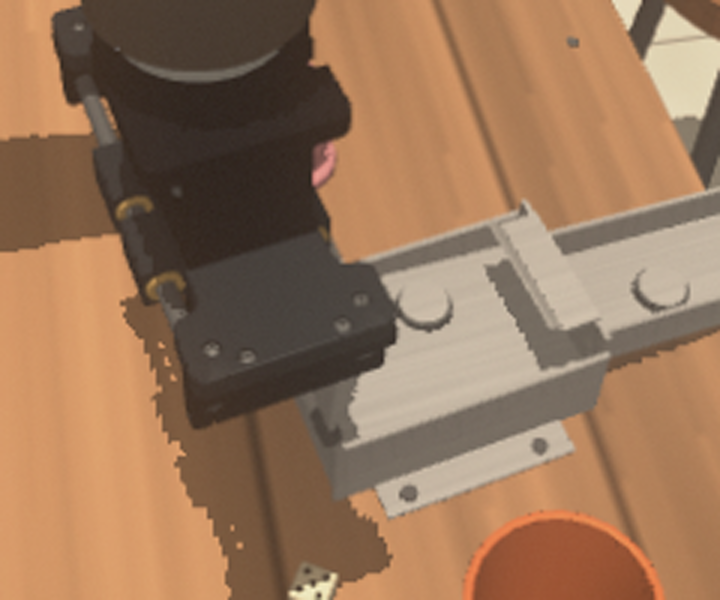

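The side crop shows the gripper behind the tab with the fingers clear of the cup, saint and dice. The mouth is open at (430,310) and the lip is at (560,270). Next I'll make first contact gently.

Call:
{"api": "move_arm", "payload": {
  "series": [
    [[0,0,0],[0,0,0],0],
    [[0,0,0],[-0.018,0,0],0],
    [[0,0,0],[-0.018,0,0],0],
    [[0,0,0],[-0.018,0,0],0],
    [[0,0,0],[-0.018,0,0],0],
    [[0,0,0],[0,0,0],0],
    [[0,0,0],[0,0,0],0]
  ]
}}

```text
time_s: 5.45
tcp_pos: [0.5303, -0.1413, 0.1139]
ee_rot: [[-0.98, -0.197, -0.0], [-0.197, 0.98, 0.0], [0.0, 0.0, -1.0]]
wrist_force: [0.4, -0.2, 0.2]
gripper_width: 0.007
gripper_force: 0.0
```

Call:
{"api": "move_arm", "payload": {
  "series": [
    [[0,0,0],[-0.0123,0,0.006],0],
    [[0,0,0],[-0.0123,0,0.006],0],
    [[0,0,0],[-0.0124,0,0.009],0],
    [[0,0,0],[-0.0124,0,0.009],0],
    [[0,0,0],[-0.0098,0,0.0107],0],
    [[0,0,0],[-0.0098,0,0.0107],0],
    [[0,0,0],[-0.0066,0,0.0127],0],
    [[0,0,0],[-0.0066,0,0.0127],0],
    [[0,0,0],[0,0,0],0],
    [[0,0,0],[0,0,0],0]
  ]
}}

```text
time_s: 6.45
tcp_pos: [0.5699, -0.1332, 0.0751]
ee_rot: [[-0.981, -0.196, -0.001], [-0.196, 0.981, 0.0], [0.001, 0.0, -1.0]]
wrist_force: [0.3, -0.3, 0.7]
gripper_width: 0.005
gripper_force: 0.3
```

```bash
python3 - <<'E'
from h import *
s=r.sense();print(s['tcp_pos'],s['wrist_force'])
for n in("side","scene"):
    c=r.capture(n);print(n,[(t,[(np.round(x['centre'],1).tolist(),round(x['score'],2)) for x in r.pinpoint(t,n)[:2]]) for t in("tab_edge","rib")])
    if n=="side":cv2.imwrite("pics/s3.png",cv2.resize(c['img'][230:430,220:460,::-1],None,fx=3,fy=3,interpolation=2))
E
```

```text
[ 0.56990352 -0.13324883  0.07512162] [ 0.26584998 -0.25058775  0.70441508]
side [('tab_edge', []), ('rib', [])]
scene [('tab_edge', [([218.0, 201.2], 0.9)]), ('rib', [([227.8, 198.8], 0.82)])]
```

View pics/s3.png

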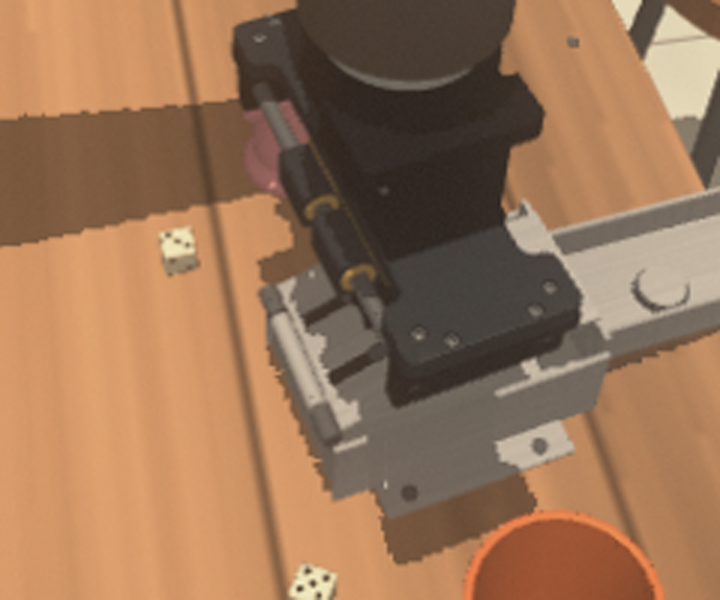

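The side crop shows the tab partly folded over the mouth, with its knuckles at (300,370). The dice, at (178,250) and (314,585), are undisturbed. I'll continue down.

Call:
{"api": "move_arm", "payload": {
  "series": [
    [[0,0,0],[-0.0035,0,0.0105],0],
    [[0,0,0],[-0.0035,0,0.0105],0],
    [[0,0,0],[-0.001,0,0.0085],0],
    [[0,0,0],[-0.001,0,0.0085],0],
    [[0,0,0],[0,0,0],0],
    [[0,0,0],[0,0,0],0]
  ]
}}

```text
time_s: 7.35
tcp_pos: [0.575, -0.1325, 0.0565]
ee_rot: [[-0.98, -0.197, 0.0], [-0.197, 0.98, -0.0], [-0.0, -0.0, -1.0]]
wrist_force: [-0.5, 0.9, 0.8]
gripper_width: 0.006
gripper_force: 0.6
```

```bash
python3 - <<'E'
from h import *
np.set_printoptions(precision=4,suppress=True)
s=r.sense();print(s['tcp_pos'],s['wrist_force'])
H=np.array([.529,-.1415,.052]);u=np.array([.98,.199,0]);z=np.array([0,0,1.])
c=r.capture("scene")
for t in("tab_edge","rib"):
  q=r.pinpoint(t,"scene");print(t,[(x['centre'],x['score']) for x in q[:1]])
for a in(0,.1,.2):
  for d in(0,.01): print(a,d,proj(c,H+(.112+d)*(u*np.cos(a)+z*np.sin(a))),proj(c,H+(.082+d)*(u*np.cos(a)+z*np.sin(a))+.0095*(z*np.cos(a)-u*np.sin(a))))
E
```

```text
[ 0.575  -0.1325  0.0565] [-0.4815  0.8897  0.8485]
tab_edge [([217.7, 219.3], 0.6)]
rib [([225.7, 211.0], 0.71)]
0 0 [220.0638 222.1163] [228.7377 211.0763]
0 0.01 [216.9701 224.6636] [225.7205 213.5419]
0.1 0 [219.6828 217.7718] [228.7836 207.6752]
0.1 0.01 [216.5346 219.9198] [225.7252 209.7412]
0.2 0 [219.6496 213.1423] [229.0809 204.1216]
0.2 0.01 [216.4817 214.8578] [226.0149 205.7591]
```

Call:
{"api": "move_arm", "payload": {
  "series": [
    [[0,0,0],[0,0,0.004],0],
    [[0,0,0],[0,0,0.004],0],
    [[0,0,0],[0,0,0],0],
    [[0,0,0],[0,0,0],0],
    [[0,0,0],[0,0,0],0]
  ]
}}

```text
time_s: 8.0
tcp_pos: [0.5752, -0.1325, 0.0535]
ee_rot: [[-0.98, -0.197, 0.001], [-0.197, 0.98, -0.0], [-0.001, -0.001, -1.0]]
wrist_force: [-0.0, -0.1, 5.7]
gripper_width: 0.003
gripper_force: 2.8
```

Flat contact at z=0.0535 with about 6 N. As a safety measure I'll drag back slightly so the tab is fully drawn back for step 1, then measure.

Call:
{"api": "move_arm", "payload": {
  "series": [
    [[0,0,0],[0.004,0,0.001],0],
    [[0,0,0],[0.004,0,0],0],
    [[0,0,0],[0.004,0,0],0],
    [[0,0,0],[0.004,0,0],0],
    [[0,0,0],[0,0,0],0],
    [[0,0,0],[0,0,0],0]
  ]
}}

```text
time_s: 8.6
tcp_pos: [0.5696, -0.1339, 0.0537]
ee_rot: [[-0.98, -0.198, 0.006], [-0.198, 0.98, -0.0], [-0.006, -0.002, -1.0]]
wrist_force: [3.3, 1.1, 6.0]
gripper_width: 0.005
gripper_force: 3.0
```

```bash
python3 - <<'E'
from h import *
c=r.capture("scene");print(r.sense()['wrist_force'])
for t in("tab_edge","rib","lip","hinge_axis"):
  q=r.pinpoint(t,"scene");print(t,[(x['centre'],x['score']) for x in q[:1]])
c=r.capture("wrist");cv2.imwrite("pics/w4.png",c['img'][:,:,::-1])
c=r.capture("scene");cv2.imwrite("pics/c4.png",cv2.resize(c['img'][150:270,150:310,::-1],None,fx=5,fy=5,interpolation=2))
E
```

```text
[3.13689919 0.94221663 4.94921337]
tab_edge [([218.8, 218.8], 0.71)]
rib [([230.5, 210.7], 0.68)]
lip [([218.4, 219.8], 0.63)]
hinge_axis [([249.8, 194.0], 0.79)]
```

View pics/c4.png

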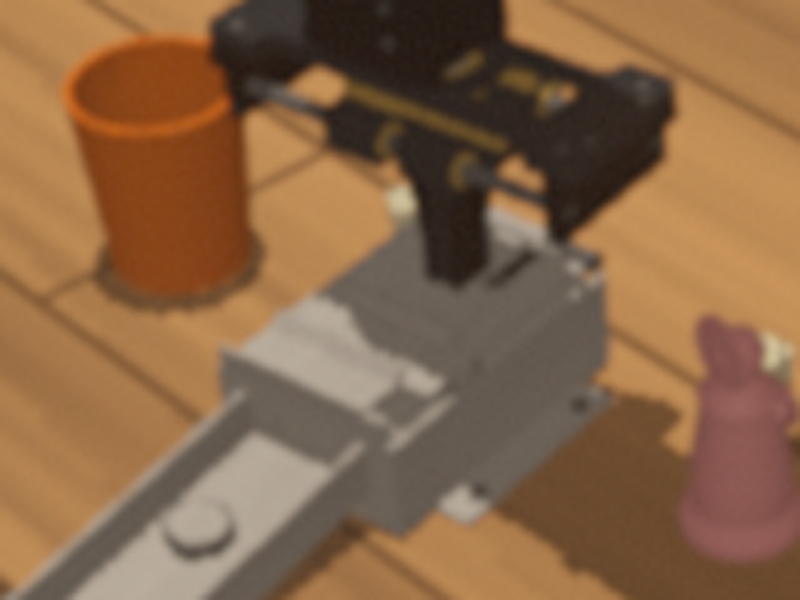

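The scene crop shows the tab flat, with the fingers pressing near (455,280) and the cup, saint and dice in place. The 3 N drag confirms the tab is against its drawn-back stop. Next I'll push along, still pressing.

Call:
{"api": "move_arm", "payload": {
  "series": [
    [[0,0,0],[-0.01,0,0.001],0],
    [[0,0,0],[-0.01,0,0],0],
    [[0,0,0],[-0.01,0,0],0],
    [[0,0,0],[-0.01,0,0],0],
    [[0,0,0],[-0.01,0,0],0],
    [[0,0,0],[-0.01,0,0],0],
    [[0,0,0],[0,0,0],0],
    [[0,0,0],[0,0,0],0]
  ]
}}

```text
time_s: 9.75
tcp_pos: [0.5924, -0.1296, 0.0525]
ee_rot: [[-0.981, -0.196, -0.009], [-0.196, 0.981, -0.002], [0.009, 0.0, -1.0]]
wrist_force: [-7.1, -2.2, 13.2]
gripper_width: 0.008
gripper_force: 6.5
```

```bash
python3 - <<'E'
from h import *
c=r.capture("scene");print(r.sense()['wrist_force'],r.sense()['tcp_pos'])
for t in("tab_edge","rib","lip","hinge_axis"):
  q=r.pinpoint(t,"scene");print(t,[(x['centre'],x['score']) for x in q[:1]])
cv2.imwrite("pics/c5.png",cv2.resize(c['img'][150:270,150:310,::-1],None,fx=5,fy=5,interpolation=2))
E
```

```text
[-7.21914402 -2.07506481 13.08151811] [ 0.59238782 -0.12955743  0.05243995]
tab_edge [([213.1, 224.2], 0.87)]
rib [([251.7, 192.9], 0.34)]
lip [([216.3, 220.4], 0.56)]
hinge_axis [([253.1, 195.4], 0.84)]
```

View pics/c5.png

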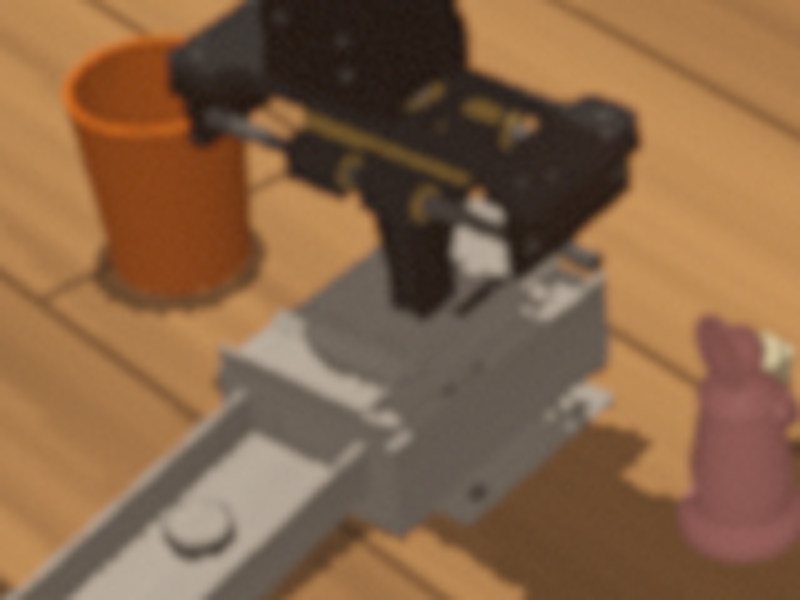

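The tab edge moved about 20 mm in the image, from (218.8,218.8) to (213.1,224.2), carried by friction. I'll ease the pressing and slide up to the rib to confirm it is home.

Call:
{"api": "move_arm", "payload": {
  "series": [
    [[0,0,0],[-0.005,0,-0.0025],0],
    [[0,0,0],[-0.008,0,0],0],
    [[0,0,0],[-0.008,0,0],0],
    [[0,0,0],[-0.008,0,0],0],
    [[0,0,0],[-0.008,0,0],0],
    [[0,0,0],[-0.008,0,0],0],
    [[0,0,0],[0,0,0],0],
    [[0,0,0],[0,0,0],0]
  ]
}}

```text
time_s: 10.8
tcp_pos: [0.6154, -0.1244, 0.0526]
ee_rot: [[-0.981, -0.196, -0.007], [-0.196, 0.981, -0.001], [0.007, 0.001, -1.0]]
wrist_force: [-3.1, -1.3, 7.0]
gripper_width: 0.006
gripper_force: 3.2
```

Call:
{"api": "move_arm", "payload": {
  "series": [
    [[0,0,0],[-0.006,0,0],0],
    [[0,0,0],[-0.006,0,0],0],
    [[0,0,0],[-0.006,0,0],0],
    [[0,0,0],[0,0,0],0],
    [[0,0,0],[0,0,0],0],
    [[0,0,0],[0,0,0],0]
  ]
}}

```text
time_s: 11.4
tcp_pos: [0.6176, -0.1237, 0.0513]
ee_rot: [[-0.981, -0.194, -0.022], [-0.194, 0.981, -0.001], [0.022, 0.003, -1.0]]
wrist_force: [-14.0, -2.4, 11.0]
gripper_width: 0.004
gripper_force: 9.2
```

It is firmly blocked with the finger front at about 100 mm, which is home. I'll unload and lift off.

Call:
{"api": "move_arm", "payload": {
  "series": [
    [[0,0,0],[0.004,0,-0.004],0],
    [[0,0,0],[0.008,0,-0.006],0],
    [[0,0,0],[0.008,0,-0.015],0],
    [[0,0,0],[0,0,-0.06],0],
    [[0,0,0],[0,0,-0.08],0],
    [[0,0,0],[0.08,0,-0.05],0],
    [[0,0,0],[0.09,0,0],0],
    [[0,0,0],[0.09,0,0],0],
    [[0,0,0],[0,0,0],0],
    [[0,0,0],[0,0,0],0]
  ]
}}

```text
time_s: 12.4
tcp_pos: [0.4898, -0.1496, 0.1613]
ee_rot: [[-0.981, -0.196, 0.002], [-0.196, 0.981, -0.0], [-0.002, -0.0, -1.0]]
wrist_force: [0.1, -0.6, -0.1]
gripper_width: 0.007
gripper_force: 0.0
```

```bash
python3 - <<'E'
from h import *
np.set_printoptions(precision=4,suppress=True)
C={n:r.capture(n) for n in("scene","side")};print(r.sense()['wrist_force'],r.sense()['tcp_pos'])
for t in("tab_edge","rib","lip","saint","cup","die1"):
    for n in C: print(t,n,[(np.round(x['centre'],1).tolist(),round(x['score'],2)) for x in r.pinpoint(t,n)[:2]])
H=np.array([.529,-.1415,.052]);u=np.array([.98,.199,0])
for d in(0,.017,.022): print(d,[proj(C[n],H+(.082+d)*u+[0,0,.0095]) for n in C])
cv2.imwrite("pics/s6.png",cv2.resize(C['side']['img'][230:430,220:460,::-1],None,fx=3,fy=3,interpolation=2))
E
```

```text
[0.0645 0.7757 0.3675] [ 0.4914 -0.1493  0.1609]
tab_edge scene [([210.5, 225.6], 0.91)]
tab_edge side [([405.6, 320.2], 0.74)]
rib scene [([223.7, 217.5], 0.97)]
rib side [([385.9, 326.5], 0.62)]
lip scene [([215.2, 222.9], 0.61)]
lip side []
saint scene [([299.5, 256.1], 0.62)]
saint side []
cup scene [([189.4, 199.5], 0.56)]
cup side [([398.0, 460.1], 0.7), ([315.5, 371.7], 0.61)]
die1 scene [([233.1, 192.4], 0.56), ([303.1, 224.3], 0.48)]
die1 side [([322.0, 431.9], 0.55)]
0 [array([228.7377, 211.0763]), array([371.0239, 329.4706])]
0.017 [array([223.5902, 215.2827]), array([381.4628, 325.7791])]
0.022 [array([222.0592, 216.5336]), array([384.5024, 324.7016])]
```

View pics/s6.png

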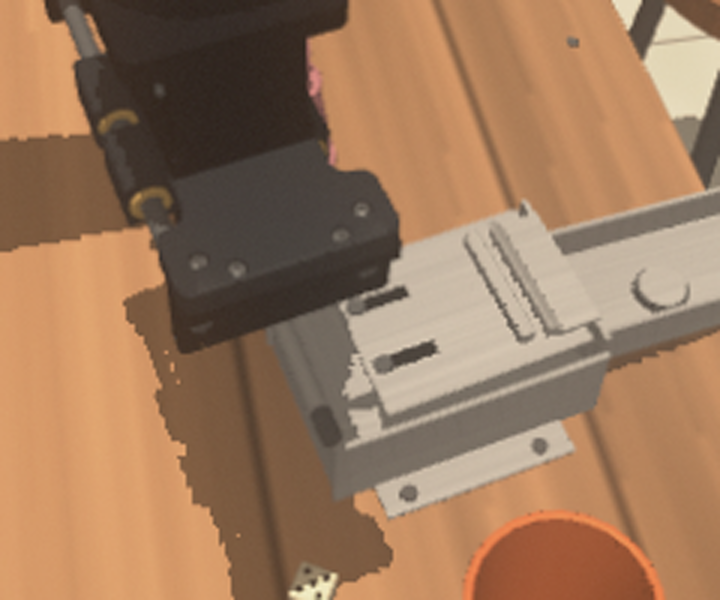

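The side crop shows the tab flat beneath the lip. The rivets at (357,305) and (384,362) are at the rear ends of their slots, so it is fully home. The rib at (500,285) is close behind the lip, and nothing else has moved.

```bash
python3 -c "from station import r; print(r.finish_job())"
```

```text
the job is handed in; nothing more can be done
None
```

The tab lies flat over the chute's mouth, pushed fully home beneath the lip; the arm is clear, the figurine, cup and dice look undisturbed, and I handed the job in at about 12.5 s (the hand-in returned no verdict).

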